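# Rotate packs at the battery charging station

### The arm

A 6-joint arm with a two-finger parallel gripper is mounted at the origin on the work surface. World frame = base frame: x ahead of the robot, y to its left, z up, the work surface at z = 0. Lengths are in m, angles in rad, forces in N, time in s.
With the tool pointing down it reaches from about 0.3 to 0.95 m from the base axis. Payload 3.1 kg.
Tool frame: the origin (TCP) lies midway between the tips of the shut fingers; the grasp point (between the pads) lies 19 mm behind it; z points along the fingers, y is the line along which they close (so a half turn about z gives the same grasp; the last joint's range is limited). The gripper opens to 85 mm and grips with 20 to 120 N. Pads are 22 mm wide; open, the fingers measure 114 mm over their backs; the gripper's body (76 mm by 85 mm) begins 54 mm behind the grasp point. The pads swing forward as they close: fully open they stand 13 mm farther back than shut.
Start: joints at [-1.201, 0.308, 1.634, -0, 1.2, -0.07], TCP at [0.266, -0.566, 0.231] pointing down, gripper open.
Joint ranges: [-3.06, 3.06], [-0.79, 1.96], [0.05, 2.63], [-1.19, 4.34], [0.05, 2.64], [-2.94, 2.94]. Speed limits (rad/s): [2.79, 2.79, 3.14, 3.14, 3.14, 3.14].

### API

Orientations are given as a unit quaternion [x, y, z, w].
In Python, from bench import robot gives the robot as it stands.
- The arm moves only by the tool arm_command, never from a script. Its argument "moves" is a list of rows, each a list of 4 numbers: the shift along the tool's x, y, z normalised to -1 to 1, where 1 is 0.3 m, then the turn about the tool's z normalised to -1 to 1, where 1 is 2 pi rad. A call has 1 to 5 rows; each row is the pose to reach, as a shift and turn from the pose commanded when the call began, along the tool's axes at that moment, turning the shorter way round; what a row does not reach only later rows make up. A row lasts 1/8 s, in which the tool goes at most 62.5 mm and 10.7 degrees, less where a joint would pass 70% of its speed; a pose out of reach is approached as far as the arm can. A call with a number of a shift or a turn outside -1 to 1 is refused whole. A call with a gripper value outside its range is refused whole. "claw" is the opening, from 0 (shut) to 1 (fully open), set as the call begins (left out, the last holds). The fingers move at their own pace and stop on an object; "squeeze" is the grip in N (left out, the last holds). Time passes only in rows, so rows that repeat a pose let the fingers close. It gives the time, the measured TCP pose, the force, the opening and the grip force at its end, in the units of the state.
- robot.get_obs(): the state, without advancing time (a new reading comes with each control period).
- robot.read_camera(name): name is "scene" or "top" or "wrist"; returns (picture, depth): 400x640x3 uint8, red, green, blue; 400x640 float32, m along the optical axis (not along the pixel's ray), 0 where there is no reading.
- robot.get_calibration(name): a dict with "mtx" (3x3 intrinsics, pixels), "k1" (the pictures are not rectified: a ray, as slopes to the right and down, at radius r is drawn at 1 + k1 r^2 times it, then the intrinsics apply), "R" (3x3) and "t" (3): a world point X has camera coordinates R X + t; the wrist camera has in their place "tool_from_camera" (4x4, takes a point from camera to tool coordinates, whose origin is the TCP and whose axes are the flange's). Camera axes: x right, y down, z forward; pixel columns grow to the right and rows downward; lengths in m; the calibration is good to about 2 mm. A picture is of the moment at which its call begins: read the wrist's pose just before it. get_calibration takes no time and is no camera call.
- robot.close_job(): hands the job in; it is judged then, once.
Trained networks look in the newest picture that a camera, given by its name, has taken for a name from the list of things; names that differ only in an ending like _2 or _b are one class to them, and where a whole thing is asked for, a point or a joint stands for the part that bears it (a point fixed in the world has none). Each returns a list of dicts, best first, with "conf" (0 to 1); they miss things now and then, are a little off and sometimes report something else, mostly with a low value. They report only what shows in the picture. A call takes as long as a camera call.
- robot.look_for(label, camera): "xy" ([column, row] in pixels, amid what is visible of it).
- robot.masks_of(label, camera): "pixels" (400x640 bool, what is visible of it) and "xy" ([column, row] in pixels, amid what is visible of it).
The state is a dict: "clock": time; "qpos": joint angles; "qvel": joint speeds; "joint_torque": joint torques, N m; "tool_pos": TCP position; "tool_rot": TCP orientation; "force": force on the tool from outside, world axes, zero at the start; "ft_torque": the same for the moment, N m; "gripper_width": opening from 0.0 (shut) to 1.0 (fully open); "grasp_force": force on a finger pad.
Only numpy, scipy, OpenCV 4.12 (cv2) and the standard library are available. Lean on these libraries where they do the work, as an engineer would, in place of code of your own. Each camera call takes 0.05 s, during which the arm holds its last target. There are 200 camera calls.

### The job

At the battery charging station, push the tray that was left standing open fully home so that its drained pack can charge, and draw the tray with the green lamp all the way out to its stop, by hooking a fingertip behind its upturned front lip, so that the charged pack can be taken next. Do not pinch a lip or lift a pack, leave the tray with the amber lamp shut, and leave the other things on the bench where they are.

Things in the scene. Friction and masses are not known exactly. Their poses are not given: they have to be found in the camera images.
- station: Charging station's grey base, 160 x 326 x 40 mm, fixed on the bench; origin: centre of its underside; x points from the front (robot side, where trays come out) to the back, y along the row of bays. Three like bays stand on it side by side, 106 mm apart, in any order. Each tray floor's upper face is 51 mm, each lip's upper edge 80 mm above the bench.
- charged_bay: Bay whose lamp is GREEN. Grey housing 160 deep x 100 wide, its top 96 mm above the bench, open in front, clear cover; lamp bar 56 x 14 mm over the mouth, top 104 mm above the bench. Origin: centre of its underside (40 mm above the bench), axes as the station. Its tray runs on rails along x with firm end stops, about 2.5 N of friction and slight damping, and stays where left.
- drained_bay: Bay whose lamp is dark, its tray left standing open; otherwise like charged_bay.
- charging_bay: Bay whose lamp is AMBER, its tray shut; otherwise like charged_bay.
- charged_tray (a joint): How far the tray under the GREEN lamp is drawn out, m: 0 fully home (start), 0.125 at its outer stop; it slides towards the station's -x.
- drained_tray (a joint): How far the tray that was left open (its lamp is dark) is drawn out, m: starts between 0.05 and 0.105; 0 is fully home, 0.125 the outer stop.
- charging_tray (a joint): How far the tray under the AMBER lamp is drawn out, m: 0 fully home; to be left so.
- charged_lip: Upturned aluminium front lip of the GREEN-lamp tray, 82 mm wide, 3 mm thick, 29 mm high above the tray floor. Origin: middle of its upper edge, on its inner face; x points into the housing (drawing out is -x), y along the lip, z up. Behind it (+x), bare tray floor, open above: 44 mm to the housing front when home, 54 mm to a 6 mm high stop before the pack.
- charged_fascia: Blue front plate of the green-lamp tray, 86 wide x 30 high x 3 mm, fixed on the outer face of its lip. Origin: 3 mm in front of (-x) the lip's origin; same axes; it spans 1 to 31 mm below the origin.
- drained_lip: Upturned aluminium front lip of the tray that stands open, 82 mm wide, 3 mm thick, 29 mm high above the tray floor. Origin: middle of its upper edge, on its inner face; x points into the housing (drawing out is -x), y along the lip, z up. 
- drained_fascia: Blue front plate of the tray that stands open, 86 wide x 30 high x 3 mm; its front (-x) face, where the tray can be pushed, lies 6 mm in front of the drained_lip origin. Origin: 3 mm in front of (-x) that lip's origin; same axes; it spans 1 to 31 mm below the origin.
- charged_pack (a joint): Height by which the pack on the green-lamp tray has been lifted off its seat, m (0 seated). The pack is a black block with an orange end, 105 x 62 x 36 mm, about 0.45 kg; it can only be lifted straight up; its top is 87 mm above the bench when seated.
- drained_pack (a joint): Height by which the pack on the open tray has been lifted off its seat, m (0 seated); a like pack.
- charging_pack (a joint): Height by which the pack on the amber-lamp tray has been lifted off its seat, m (0 seated); a like pack.
- motor: Bystander: black outrunner motor, 68 mm diameter, 28 mm high plus a 10 mm shaft; origin under its centre.
- bracket: Bystander: U-shaped aluminium bracket 70 x 56 x 45 mm; origin under its centre.
- jar: Bystander: screw jar with blue cap, 48 mm diameter, 58 mm high; origin under its centre.
- screwdriver: Bystander: red-handled screwdriver, 190 mm, lying; origin under its middle, x along it.
- carabiner: Bystander: black carabiner, 86 x 45 x 8 mm, lying flat; origin under its middle.
- solder_spool: Bystander: blue spool of solder, 60 mm diameter, 40 mm high; origin under its centre.
- caliper: Bystander: digital caliper, 200 mm, lying flat, 12 mm high; origin under the middle of its beam, x along it.

How it is judged:
At the end, for the whole second after the job is handed in: The green-lamp tray is within 6 mm of its outer stop, the tray that stood open and the amber-lamp tray are within 4 mm of home, all at rest, all three packs seated (within 4 mm), every bystander within 20 mm of its starting place (value of joint charged_tray above 0.119 m and value of joint each of drained_tray, charging_tray, charged_pack, drained_pack, charging_pack below 0.004 m and velocity of joint charged_tray below 0.01 m/s and velocity of joint drained_tray above -0.01 m/s and distance of each of motor, jar, screwdriver, bracket, carabiner, solder_spool, caliper from where it was at the start of the episode below 0.02 m); the robot touches nothing.
It fails at once if a tray's lip is pinched: pressed on its inner face and on its front plate at the same time ((contact force between the fingers and charged_lip above 1.5 N and contact force between the fingers and charged_fascia above 1.5 N) or (contact force between the fingers and drained_lip above 1.5 N and contact force between the fingers and drained_fascia above 1.5 N)).
It fails at once if a pack is lifted off its seat (more than 8 mm) (value of joint any of charged_pack, drained_pack, charging_pack above 0.008 m).
It fails at once if the amber-lamp tray is drawn out more than 10 mm (value of joint charging_tray above 0.01 m).
It fails at once if a bystander is moved more than 20 mm (distance of any of motor, jar, screwdriver, bracket, carabiner, solder_spool, caliper from where it was at the start of the episode above 0.02 m).
It also fails if it takes over 45 s, if anything falls off the work surface, if the arm or the gripper's body presses on something with over 40 N, if the wrist force passes 120 N, or if a joint passes its speed limit or range.

## Working session

There is one attempt and no reset: what is moved stays moved. The work goes in short steps, Python scripts to look and compute and a tool call to move; the robot and the scene stay as the last step left them, time stands still between calls to the robot, and variables do not carry over. Pictures are saved under pics/ and viewed, at most 10 in all, crops included, and the job is handed in when it is done.

Besides the shell and the picture viewer there is one more tool, called after "Emit:" in YAML: its name, and indented under it one key for each argument. arm_command: Moves the arm, as the interface text tells. Its arguments: {"type":"object","properties":{"moves":{"type":"array","items":{"type":"array","items":{"type":"number","minimum":-1,"maximum":1}}},"claw":{"type":"number"},"squeeze":{"type":"number"}},"required":["moves"]}

```bash
mkdir -p pics; cat > h.py <<'E'
import numpy as np, cv2
from bench import robot
def world(cam, px, depth):
    c=robot.get_calibration(cam); K=np.array(c["mtx"]); k1=c["k1"]
    px=np.atleast_2d(px).astype(float)
    d=np.stack([(px[:,0]-K[0,2])/K[0,0],(px[:,1]-K[1,2])/K[1,1]],1); u=d.copy()
    for _ in range(10): u=d/(1+k1*(u**2).sum(1,keepdims=True))
    P=np.c_[u,np.ones(len(u))]*np.asarray(depth).reshape(-1,1)
    return (P-np.array(c["t"]))@np.array(c["R"])
E
python3 - <<'E'
from h import *
o=robot.get_obs(); print(o['clock'],o['tool_pos'],o['tool_rot'],o['gripper_width'],o['force'])
for n in("scene","top"):
    p,d=robot.read_camera(n); cv2.imwrite(f"pics/{n}.png",p[:,:,::-1]); np.save(f"/tmp/{n}.npy",d)
    for l in("station","charged_bay","drained_bay","charging_bay","charged_lip","drained_lip","drained_fascia","charged_fascia"):
        for m in robot.masks_of(l,n)[:1]:
            ys,xs=np.nonzero(m["pixels"]&(d>0))
            if len(xs)==0: continue
            W=world(n,np.c_[xs,ys],d[ys,xs])
            print(n,l,round(m["conf"],2),np.round(m["xy"]),"med",W.__class__ and np.median(W,0).round(4),"lo",np.percentile(W,3,axis=0).round(3),"hi",np.percentile(W,97,axis=0).round(3))
E
```

```text
0.0 [ 0.26578717 -0.56478145  0.23005192] [ 9.75924782e-01  2.18104450e-01 -1.50189555e-04 -1.11598417e-03] 0.9989327470749333 [ 0.54468537 -0.37384997 -0.41370092]
scene station 0.89 [293. 308.] med [ 0.8048 -0.0886  0.0255] lo [ 0.776 -0.21   0.   ] hi [0.824 0.075 0.043]
scene charged_bay 0.87 [294. 271.] med [ 0.7198 -0.0775  0.0937] lo [ 0.596 -0.128  0.048] hi [ 0.802 -0.023  0.101]
scene drained_bay 0.78 [244. 266.] med [ 0.7088 -0.1865  0.0929] lo [ 0.522 -0.243  0.048] hi [ 0.818 -0.128  0.099]
scene charging_bay 0.8 [333. 252.] med [0.7018 0.0255 0.0936] lo [ 0.579 -0.026  0.048] hi [0.784 0.081 0.101]
scene charged_lip 0.51 [277. 223.] med [ 0.5972 -0.0929  0.0682] lo [ 0.591 -0.131  0.051] hi [ 0.604 -0.059  0.082]
scene drained_lip 0.66 [232. 203.] med [ 0.5215 -0.2157  0.0675] lo [ 0.464 -0.253 -0.001] hi [ 0.529 -0.178  0.082]
scene drained_fascia 0.42 [233. 228.] med [ 0.5877 -0.2044  0.068 ] lo [ 0.516 -0.251  0.047] hi [ 0.651 -0.163  0.089]
top station 0.62 [296. 140.] med [0.7432 0.095  0.0392] lo [0.702 0.075 0.023] hi [0.766 0.102 0.043]
top charged_bay 0.92 [354. 149.] med [ 0.6949 -0.0748  0.0945] lo [ 0.597 -0.127  0.048] hi [ 0.791 -0.019  0.103]
top drained_bay 0.7 [386. 156.] med [ 0.6743 -0.1842  0.0921] lo [ 0.523 -0.24   0.047] hi [ 0.808 -0.126  0.101]
top charging_bay 0.59 [318. 156.] med [0.6762 0.0283 0.0947] lo [ 0.579 -0.019  0.049] hi [0.773 0.083 0.103]
top drained_lip 0.43 [393. 209.] med [ 0.5138 -0.1886  0.0837] lo [ 0.514 -0.192  0.081] hi [ 0.517 -0.181  0.087]
top charged_fascia 0.55 [358. 184.] med [ 0.5906 -0.0893  0.0732] lo [ 0.584 -0.131 -0.002] hi [ 0.6   -0.052  0.083]
```

View pics/top.png

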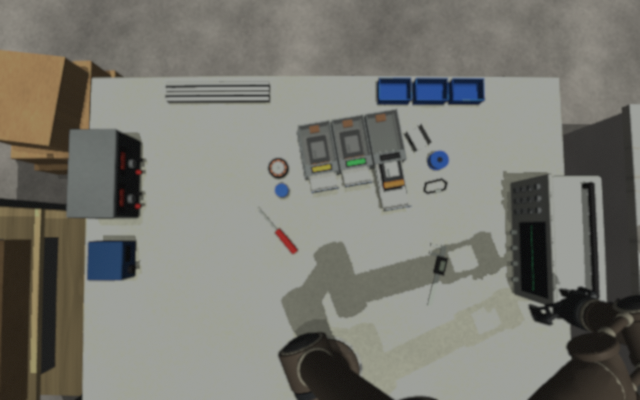

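View pics/scene.png

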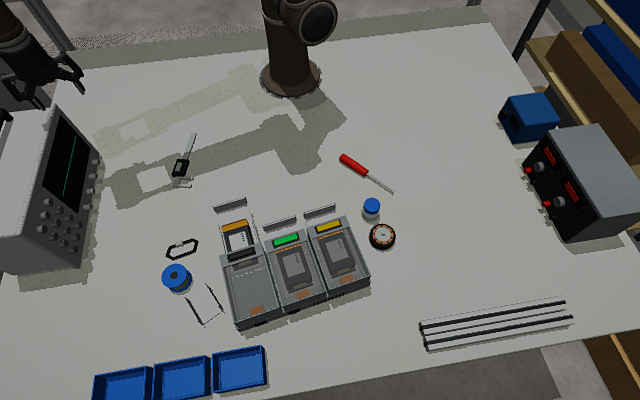

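The pictures show three bays: dark lamp on the right (top picture, tray open, lip near (395,207)), green in the middle (lamp (357,162)) and amber on the left (321,168). I'll fit the station pose from the depth of the housing tops and check it against the lamps and lips.

```bash
python3 - <<'E'
from h import *
A=[];L={}
for n in("scene","top"):
    p=cv2.imread(f"pics/{n}.png"); d=np.load(f"/tmp/{n}.npy")
    ys,xs=np.nonzero(d>0); W=world(n,np.c_[xs,ys],d[ys,xs]); hsv=cv2.cvtColor(p,cv2.COLOR_BGR2HSV)[ys,xs]
    box=(W[:,0]>.45)&(W[:,0]<.9)&(W[:,1]>-.32)&(W[:,1]<.15)
    m=box&(W[:,2]>.088)&(W[:,2]<.112)&(W[:,0]>.57); r=cv2.minAreaRect(W[m,:2].astype(np.float32)); print(n,"rect",np.round(r[0],4),np.round(r[1],4),round(r[2],2),m.sum())
    for nm,lo,hi in(("green",45,80),("amber",22,32)):
        g=box&(hsv[:,0]>=lo)&(hsv[:,0]<=hi)&(hsv[:,1]>150)&(hsv[:,2]>100)&(W[:,2]>.09); Q=W[g]; print(n,nm,g.sum(),Q.mean(0).round(4) if g.sum() else '')
    l=robot.masks_of
    f=box&(W[:,2]>.06)&(W[:,2]<.086)
    for nm,c,rr in(("charged",(.597,-.092),.052),("drained",(.519,-.214),.052)):
        q=f&(np.hypot(W[:,0]-c[0],W[:,1]-c[1])<rr)&(abs(W[:,0]-c[0])<.025); Q=W[q]; line=cv2.fitLine(Q[:,:2].astype(np.float32),cv2.DIST_HUBER,0,.01,.01).ravel()
        print(n,nm,q.sum(),Q.mean(0).round(4),"dir deg",np.degrees(np.arctan2(line[1],line[0])).round(2),"mid",((Q.min(0)+Q.max(0))/2).round(4),"zmax",Q[:,2].max().round(3))
E
```

```text
scene rect [ 0.6833 -0.0806] [0.237  0.3123] 9.48 9186
scene green 128 [ 0.6574 -0.0853  0.1026]
scene amber 107 [0.6392 0.0198 0.1026]
scene charged 179 [ 0.5975 -0.0969  0.0732] dir deg -79.99 mid [ 0.5967 -0.0965  0.0723] zmax 0.085
scene drained 190 [ 0.5218 -0.2161  0.0728] dir deg -80.44 mid [ 0.5208 -0.2164  0.0716] zmax 0.083
top rect [ 0.6805 -0.0783] [0.2415 0.3131] 9.75 5272
top green 4 [ 0.6602 -0.0962  0.1034]
top amber 29 [0.6393 0.0186 0.1051]
top charged 73 [ 0.5927 -0.0928  0.0775] dir deg -79.92 mid [ 0.5936 -0.0924  0.0727] zmax 0.085
top drained 62 [ 0.5174 -0.2124  0.0792] dir deg -79.92 mid [ 0.5171 -0.2129  0.0734] zmax 0.086
```

Emit:
arm_command:
  moves:
    - [0.9, -0.6, 0.1, 0.0425]
    - [0.9, -0.6, 0.1, 0.0425]
    - [0.9, -0.6, 0.1, 0.0425]
    - [0.9, -0.6, 0.1, 0.0425]
    - [0.9, -0.6, 0.1, 0.0425]
  claw: 0

```text
clock: 1.52
tool_pos: [0.4278, -0.2975, 0.2027]
tool_rot: [0.996, 0.086, 0.0, 0.0]
force: [1.3, -0.4, 0.5]
gripper_width: -0.002
grasp_force: 0.0
```

```bash
cat > go.py <<'E'
import sys
from h import *
from scipy.spatial.transform import Rotation as R
# tool-frame shift (normalised) from the measured pose to a world target
o=robot.get_obs(); r=R.from_quat(o['tool_rot']); x=r.as_matrix()[:,0]
yaw=np.degrees(np.arctan2(x[1],x[0]))
print("t",o['clock'],"tcp",np.round(o['tool_pos'],4),"F",np.round(o['force'],1),"yaw",yaw.round(2),"w",round(o['gripper_width'],2),"z",r.as_matrix()[:,2].round(3))
for a in sys.argv[1:]:
    T=np.array(eval(a)); print(a,"shift",(r.inv().apply(T-o['tool_pos'])/.3).round(4),"turn",round((yaw-10)/360,4))
E
python3 go.py "(.475,-.2235,.15)" "(.475,-.2235,.061)"
```

```text
t 1.525 tcp [ 0.4278 -0.2975  0.2027] F [ 1.3 -0.4  0.5] yaw 9.87 w -0.0 z [ 0.001 -0.001 -1.   ]
(.475,-.2235,.15) shift [ 0.1972 -0.2163  0.1757] turn -0.0003
(.475,-.2235,.061) shift [ 0.1969 -0.2165  0.4723] turn -0.0003
```

Emit:
arm_command:
  moves:
    - [0.1, -0.11, 0.1, 0]
    - [0.197, -0.216, 0.176, 0]
    - [0.197, -0.216, 0.33, 0]
    - [0.197, -0.216, 0.465, 0]
    - [0.197, -0.216, 0.465, 0]

```text
clock: 2.15
tool_pos: [0.4709, -0.2231, 0.0599]
tool_rot: [0.996, 0.086, -0.003, -0.002]
force: [-0.9, 0.6, 1.1]
gripper_width: 0.0
grasp_force: 0.0
```

```bash
python3 go.py "(.498,-.2195,.063)" "(.597,-.202,.063)"; python3 - <<'E'
from h import *
p,d=robot.read_camera("wrist"); cv2.imwrite("pics/w1.png",p[:,:,::-1])
E
```

```text
t 2.15 tcp [ 0.4709 -0.2231  0.0599] F [-0.9  0.6  1.1] yaw 9.92 w 0.0 z [-0.007  0.004 -1.   ]
(.498,-.2195,.063) shift [ 0.091   0.0037 -0.011 ] turn -0.0002
(.597,-.202,.063) shift [ 0.4261  0.0031 -0.0131] turn -0.0002
```

View pics/w1.png

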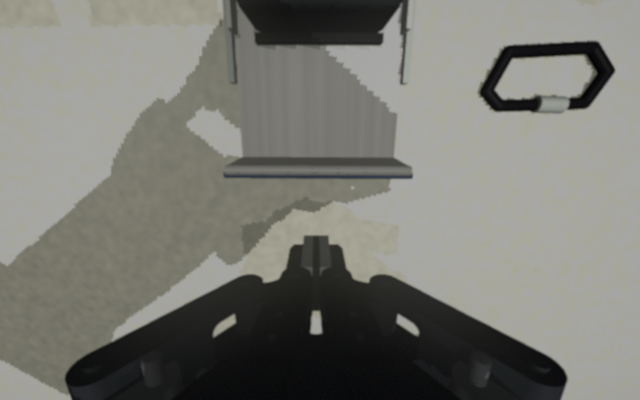

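The fingertips (316,240) are centred in front of the open lip (318,170) and square to it. Pushing it home.

Emit:
arm_command:
  moves:
    - [0.06, 0.003, 0, 0]
    - [0.14, 0.003, 0, 0]
    - [0.22, 0.003, 0, 0]
    - [0.3, 0.003, 0, 0]
    - [0.36, 0.003, 0, 0]

```text
clock: 2.82
tool_pos: [0.583, -0.2088, 0.0655]
tool_rot: [0.996, 0.087, 0.001, 0.002]
force: [-2.8, -2.9, -0.1]
gripper_width: -0.004
grasp_force: 1.7
```

Emit:
arm_command:
  moves:
    - [0.02, 0, 0, 0]
    - [0.04, 0, 0, 0]
    - [0.055, 0, 0, 0]
    - [0.065, 0, 0, 0]
    - [0.07, 0, 0, 0]

```text
clock: 3.45
tool_pos: [0.5988, -0.2043, 0.0631]
tool_rot: [0.996, 0.087, -0.003, -0.0]
force: [-10.6, -3.9, 8.6]
gripper_width: -0.003
grasp_force: 5.0
```

Emit:
arm_command:
  moves:
    - [0.01, 0, 0, 0]
    - [0.015, 0, 0, 0]
    - [0.015, 0, 0, 0]

```text
clock: 3.82
tool_pos: [0.5988, -0.2043, 0.0631]
tool_rot: [0.996, 0.087, -0.008, -0.001]
force: [-18.3, -4.9, 13.9]
gripper_width: -0.004
grasp_force: 9.1
```

Emit:
arm_command:
  moves:
    - [-0.04, 0, 0, 0]
    - [-0.12, 0, 0, 0]
    - [-0.12, 0, -0.15, 0]
    - [-0.12, 0, -0.28, 0]
    - [-0.12, 0, -0.28, 0]

```text
clock: 4.45
tool_pos: [0.5739, -0.2103, 0.1515]
tool_rot: [0.996, 0.086, 0.005, 0.002]
force: [0.5, 0.2, -0.2]
gripper_width: 0.006
grasp_force: 0.0
```

```bash
python3 go.py "(.615,-.0915,.15)" "(.615,-.0915,.062)"; python3 - <<'E'
from h import *
p,d=robot.read_camera("wrist"); cv2.imwrite("pics/w2.png",p[:,:,::-1]); np.save("/tmp/w2.npy",d)
E
```

```text
t 4.45 tcp [ 0.5739 -0.2103  0.1515] F [ 0.5  0.2 -0.2] yaw 9.88 w 0.01 z [ 0.01  -0.003 -1.   ]
(.615,-.0915,.15) shift [ 0.2027 -0.3667  0.005 ] turn -0.0003
(.615,-.0915,.062) shift [ 0.2    -0.3681  0.2983] turn -0.0003
```

View pics/w2.png

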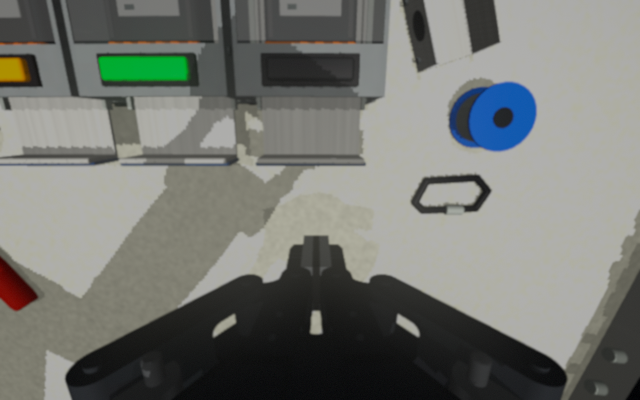

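The three lips line up in one row (row ~161), so the drained tray is home, as the firm stop also told. Next I move over the gap behind the green tray's lip (180,130).

Emit:
arm_command:
  moves:
    - [0.1, -0.18, 0, 0]
    - [0.209, -0.368, 0, 0]
    - [0.209, -0.368, 0, 0]
    - [0.209, -0.368, 0, 0]

```text
clock: 5.0
tool_pos: [0.612, -0.0891, 0.1453]
tool_rot: [0.996, 0.087, -0.001, -0.0]
force: [-0.1, -0.3, -0.8]
gripper_width: -0.002
grasp_force: 0.0
```

```bash
python3 go.py "(.6175,-.0915,.062)" "(.6175,-.0915,.1)"; python3 - <<'E'
from h import *
p,d=robot.read_camera("wrist"); cv2.imwrite("pics/w3.png",p[:,:,::-1])
E
```

```text
t 5.0 tcp [ 0.612  -0.0891  0.1453] F [-0.1 -0.3 -0.8] yaw 9.98 w -0.0 z [-0.003  0.    -1.   ]
(.6175,-.0915,.062) shift [0.0175 0.0112 0.2776] turn -0.0
(.6175,-.0915,.1) shift [0.0171 0.0111 0.151 ] turn -0.0
```

View pics/w3.png

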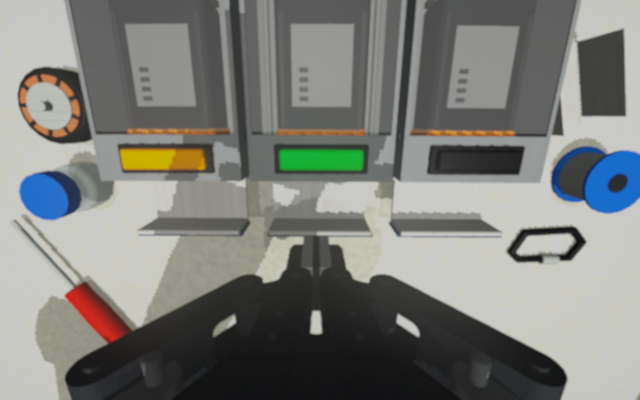

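The fingers (316,240) are centred on the green tray's lip (320,227). I'll go down to just above the lip and check there.

Emit:
arm_command:
  moves:
    - [0.019, 0.009, 0.08, 0]
    - [0.019, 0.009, 0.165, 0]
    - [0.019, 0.009, 0.165, 0]

```text
clock: 5.42
tool_pos: [0.6159, -0.0925, 0.0945]
tool_rot: [0.996, 0.085, -0.003, -0.001]
force: [0.7, 0.3, 0.4]
gripper_width: -0.002
grasp_force: 0.0
```

```bash
python3 go.py "(.6175,-.0915,.061)"; python3 - <<'E'
from h import *
p,d=robot.read_camera("wrist"); cv2.imwrite("pics/w4.png",p[120:320,160:480,::-1].repeat(2,0).repeat(2,1))
E
```

```text
t 5.425 tcp [ 0.6159 -0.0925  0.0945] F [0.7 0.3 0.4] yaw 9.76 w -0.0 z [-0.006  0.001 -1.   ]
(.6175,-.0915,.061) shift [ 0.0064 -0.0022  0.1117] turn -0.0007
```

View pics/w4.png

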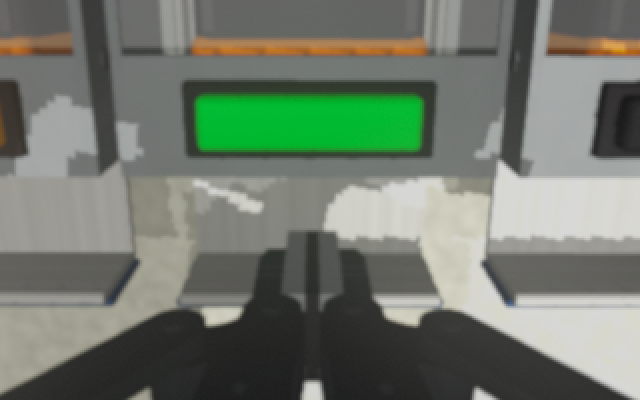

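Emit:
arm_command:
  moves:
    - [0.008, -0.002, 0.03, 0]
    - [0.008, -0.002, 0.06, 0]
    - [0.008, -0.002, 0.085, 0]
    - [0.008, -0.002, 0.105, 0]
    - [0.008, -0.002, 0.105, 0]

```text
clock: 6.1
tool_pos: [0.6206, -0.0902, 0.0652]
tool_rot: [0.996, 0.086, -0.001, -0.0]
force: [1.5, -1.1, -0.8]
gripper_width: -0.002
grasp_force: 0.0
```

No contact on the way down, and the tip is 15 mm below the lip edge. Drawing out.

Emit:
arm_command:
  moves:
    - [-0.03, 0, 0.005, 0]
    - [-0.06, 0, 0.005, 0]
    - [-0.1, 0, 0.005, 0]
    - [-0.14, 0, 0.005, 0]
    - [-0.18, 0, 0.005, 0]

```text
clock: 6.72
tool_pos: [0.5676, -0.0998, 0.0649]
tool_rot: [0.996, 0.086, 0.0, 0.0]
force: [4.1, 1.4, -0.6]
gripper_width: 0.004
grasp_force: 1.5
```

```bash
python3 go.py; python3 - <<'E'
from h import *
p,d=robot.read_camera("wrist"); cv2.imwrite("pics/w5.png",p[:,:,::-1])
E
```

```text
t 6.725 tcp [ 0.5676 -0.0998  0.0649] F [ 4.1  1.4 -0.6] yaw 9.89 w 0.0 z [ 0.001  0.    -1.   ]
```

View pics/w5.png

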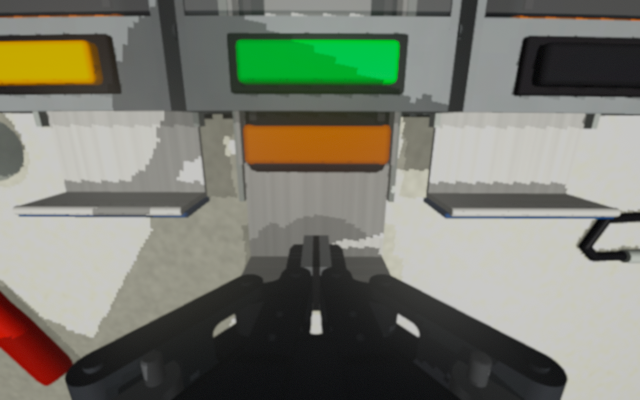

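The green tray is coming out: its pack's orange end shows at (316,145) and the lip is behind the fingertip. I keep drawing.

Emit:
arm_command:
  moves:
    - [-0.05, 0, 0, 0]
    - [-0.1, 0, 0, 0]
    - [-0.15, 0, 0, 0]
    - [-0.2, 0, 0, 0]
    - [-0.24, 0, 0, 0]

```text
clock: 7.4
tool_pos: [0.4962, -0.1123, 0.0647]
tool_rot: [0.996, 0.086, 0.0, -0.0]
force: [2.7, 1.9, 1.0]
gripper_width: -0.002
grasp_force: 1.5
```

Emit:
arm_command:
  moves:
    - [-0.015, 0, 0, 0]
    - [-0.03, 0, 0, 0]
    - [-0.045, 0, 0, 0]
    - [-0.06, 0, 0, 0]
    - [-0.06, 0, 0, 0]

```text
clock: 8.02
tool_pos: [0.485, -0.1142, 0.0648]
tool_rot: [0.996, 0.085, 0.007, 0.0]
force: [14.7, 7.6, -10.9]
gripper_width: 0.001
grasp_force: 7.9
```

Firm stop met at the expected place. Now I ease off the lip and lift clear.

Emit:
arm_command:
  moves:
    - [0.03, 0, 0, 0]
    - [0.055, 0, 0, 0]
    - [0.055, 0, 0, 0]
    - [0.055, 0, -0.1, 0]
    - [0.055, 0, -0.25, 0]

```text
clock: 8.65
tool_pos: [0.4931, -0.112, 0.1383]
tool_rot: [0.996, 0.086, -0.003, -0.001]
force: [0.7, -0.4, -0.5]
gripper_width: 0.004
grasp_force: 0.0
```

Emit:
arm_command:
  moves:
    - [-0.1, 0, -0.1, 0]
    - [-0.25, 0, -0.15, 0]
    - [-0.4, 0, -0.15, 0]
    - [-0.4, 0, -0.15, 0]

```text
clock: 9.15
tool_pos: [0.3737, -0.1326, 0.1837]
tool_rot: [0.996, 0.085, -0.002, -0.001]
force: [0.3, -0.0, 0.1]
gripper_width: -0.002
grasp_force: 0.0
```

```bash
python3 go.py; python3 - <<'E'
from h import *
p,d=robot.read_camera("scene"); cv2.imwrite("pics/s2.png",cv2.resize(p[150:350,160:420,::-1],None,fx=3,fy=3))
u=np.array([.985,.172])
ys,xs=np.nonzero(d>0); W=world("scene",np.c_[xs,ys],d[ys,xs])
f=(W[:,2]>.06)&(W[:,2]<.086)
for nm,c in(("charged",(.474,-.117)),("drained",(.615,-.199)),("amber",(.579,.009))):
    e=(W[:,:2]-c); a=e@u; b=e@[-.172,.985]; q=f&(abs(a)<.015)&(abs(b)<.04); print(nm,q.sum(),"inner face offset from expected",np.median(a[q]).round(4))
E
```

```text
t 9.15 tcp [ 0.3737 -0.1326  0.1837] F [ 0.3 -0.   0.1] yaw 9.78 w -0.0 z [-0.003  0.001 -1.   ]
charged 166 inner face offset from expected 0.0009
drained 187 inner face offset from expected 0.0004
amber 160 inner face offset from expected 0.001
```

View pics/s2.png

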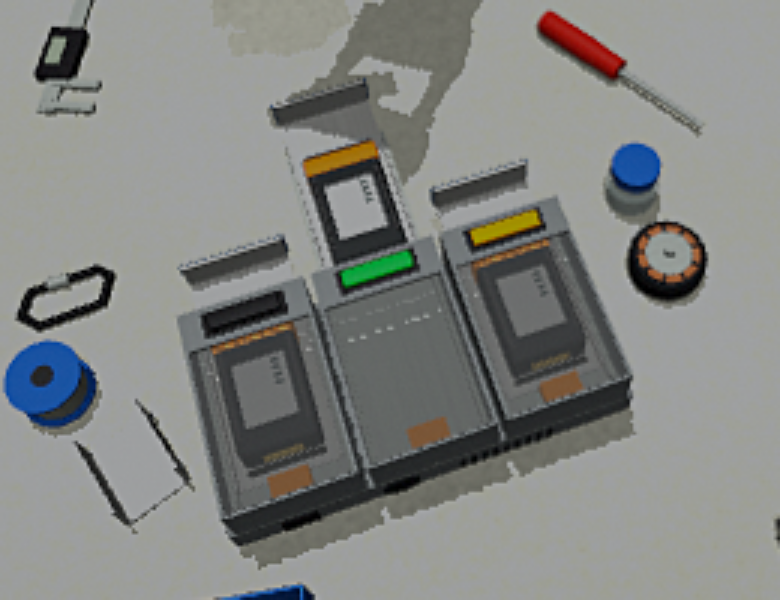

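The green tray stands fully out (lip (320,100)) and the drained (235,260) and amber (480,183) trays are shut. All lips are within 1 mm of where they should be, and the arm is clear.

```bash
python3 -c "
from bench import robot
print(robot.close_job())"
```

```text
the job is handed in; nothing more can be done
None
```

The job is handed in: the drained tray is pushed home, the green-lamp tray is drawn out to its stop, and the amber tray is still shut, each lip measuring within about 1 mm of where it should be; the bystanders look untouched in the last picture, and no verdict came back.

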